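# Load a wear block under the spring hold-down flap

### The job

On the bench fixture, press the long steel plate down with one fingertip so that the spring flap lifts, and while that finger keeps it up, push the long brass block along its lane with the other fingertip, under the flap and fully home against the end stop. Then let the flap come down onto the block and move clear. Only push the block, never lift or tip it, and leave everything else on the bench where it is.

Things in the scene. Friction and masses are not known exactly. Their poses are not given: they have to be found in the camera images.
- fixture: Dark steel base plate of the hold-down fixture, fixed, 280 x 182 x 12 mm (its x -210..70, y -47..135). Origin at bench level on the lane's centre line under the flap's front edge; x = pushing direction along the lane, away from the robot within 0.3 rad; y left, z up. Lane floor z = 12. Two guide rails along the lane, tops z = 22, inner faces y = -24 and 24, x -185..40 mm.
- stop_face (a point): Centre of the face of the steel end stop across the lane, at fixture x = 40, y = 0, z = 23 mm; stop top at z = 34 mm. Axes as the fixture's. The block is home when its front touches this face.
- block_center (a point): Centre of the long brass block, 100 x 42 x 28 mm, 0.5 to 0.9 kg, three dark plugs on top, loose on the lane floor with its long side (x axis) along the lane, its front 15 to 60 mm short of the flap. Centre 26 mm, top 40 mm above the bench; home, its centre is at fixture x = -10, y = 0 mm. A shorter brass block (60 mm) beside the fixture is a bystander.
- flap (a joint): Green flap and steel press plate, one piece, a see-saw on a hinge line parallel to the lane at fixture y = 60, z = 24 mm. Rad: 0 = closed, barring the lane; grows as the press plate goes down and the flap rises; from 0.46 the block passes beneath; stop at 0.72; about 0.42 when resting on the block. Spring and weight shut it; 6 to 12 N on the plate's middle holds it open.
- flap_edge (a point): Lowest front point of the steel rib under the flap, on the lane's centre line, 3 mm above the lane floor when closed. The green flap covers fixture x 0..45, y -26..56 mm, 56 mm above the bench closed, up to 105 mm when open; nothing of it is over the lane at x below 0.
- press_plate (a point): On the upper face of the press plate, mid-length, 40 mm out from the hinge. Bare steel strip left of the lane, 170 mm along the lane (fixture x -197..-27), 62 mm out from the hinge. Closed, it slopes up to the left at 0.65 rad, this point 50 mm above the bench; at joint 0.65 it is level, 26 mm above the bench. A fingertip can slide along it as it presses.
Mind the look-alikes: they are no part of the job. Leave any pink look-alike of the part that bears block_center alone.

How it is judged:
By the outcome, as a careful person would: the job done as asked, in the order asked, and still so for the second after the job is handed in, with the robot touching nothing.
It also fails if it takes over 40 s, if anything falls off the work surface, if the arm or the gripper's body presses on something with over 40 N, if the wrist force passes 120 N, or if a joint passes its speed limit or range.

### The arm

A 6-joint arm with a two-finger parallel gripper is mounted at the origin on the work surface. World frame = base frame: x ahead of the robot, y to its left, z up, the work surface at z = 0. Lengths are in m, angles in rad, forces in N, time in s.
With the tool pointing down it reaches from about 0.375 to 0.9 m from the base axis. Payload 3.1 kg.
Tool frame: the origin (TCP) lies at the very end of the fingers, on their centre line; the grasp point (between the pads) lies robot.grasp_offset behind it (robot.grasp_offset is the distance from the TCP to the grasp point, in m); z points along the fingers, y is the direction in which the jaws open and shut (so a half turn about z gives the same grasp; the last joint's range is limited). The gripper opens to 87 mm and grips with 3 to 60 N. Pads are 19 mm wide; open, the fingers measure 117 mm over their backs; the gripper's body (75 mm by 190 mm) begins 51 mm behind the grasp point.
Start: joints at [-1.347, 0.527, 1.433, -0, 1.181, -0.178], TCP at [0.245, -0.575, 0.223] pointing down, gripper open.
Joint ranges: [-3.08, 3.08], [-0.75, 2.2], [0.22, 2.44], [-1.43, 4.57], [0, 2.65], [-2.85, 2.85]. Speed limits (rad/s): [2.79, 2.79, 3.14, 3.14, 3.14, 3.14].

### API

Orientations are given as a unit quaternion [x, y, z, w].
In Python, from rig import robot gives the robot as it stands.
- The arm moves only by the tool drive_tool, never from a script. Its argument "targets" is one flat list of numbers, 6 for each row, row after row: the shift along the tool's x, y, z in cm, then the turn, a rotation vector about the tool's x, y, z in degrees. A call has 1 to 12 rows; each row is the pose to reach, as a shift and turn from the pose commanded when the call began, along the tool's axes at that moment; what a row does not reach only later rows make up. A row lasts 1/12 s, in which the tool goes at most 41.7 mm and 7.16 degrees, less where a joint would pass 70% of its speed; a pose out of reach is approached as far as the arm can. A call with a gripper value outside its range is refused whole. "grip" is the gripper command: -1 is fully open, 1 is shut, values between are in proportion, set as the call begins (left out, the last holds). The fingers move at their own pace and stop on an object; "squeeze" is the grip in N (left out, the last holds). Time passes only in rows, so rows that repeat a pose let the fingers close. It gives the time, the measured TCP pose, the force and the opening at its end, in the units of the state.
- robot.get_obs(): the state, without advancing time (a new reading comes with each control period).
- robot.camera(name): name is "scene" or "top" or "wrist"; returns (picture, depth): 480x640x3 uint8, red, green, blue; 480x640 float32, m along the optical axis (not along the pixel's ray), 0 where there is no reading.
- robot.calibration(name): a dict with "mtx" (3x3 intrinsics, pixels), "R" (3x3) and "t" (3): a world point X has camera coordinates R X + t; the wrist camera has in their place "hand_eye" (4x4, takes a point from camera to tool coordinates, whose origin is the TCP and whose axes are the flange's). Camera axes: x right, y down, z forward; pixel columns grow to the right and rows downward; lengths in m; the calibration is good to about 2 mm. A picture is of the moment at which its call begins: read the wrist's pose just before it. calibration takes no time and is no camera call.
- robot.hand_in(): hands the job in, once; it reports no verdict.
The state is a dict: "time": time; "q": joint angles; "joint_velocities": joint speeds; "joint_torque": joint torques, N m; "position": TCP position; "tool_rot": TCP orientation; "ft_force": force on the tool from outside, world axes, zero at the start; "moment": the same for the moment, N m; "grip_width": finger opening in m.
Only numpy, scipy, OpenCV 4.12 (cv2) and the standard library are available. Lean on these libraries where they do the work, as an engineer would, in place of code of your own. Each camera call takes 0.05 s, during which the arm holds its last target.

## Working session

There is one attempt and no reset: what is moved stays moved. The work goes in short steps, Python scripts to look and compute and a tool call to move; the robot and the scene stay as the last step left them, time stands still between calls to the robot, and variables do not carry over. Pictures are saved under pics/ and viewed, and the job is handed in when it is done.

Besides the shell and the picture viewer there is one more tool, called after "Request:" as a command line: name --argument value ..., lists and objects as JSON in quotes. drive_tool: Moves the arm, as the interface text tells. Its arguments: {"type":"object","properties":{"targets":{"type":"array","items":{"type":"number"}},"grip":{"type":"number"},"squeeze":{"type":"number"}},"required":["targets"]}

```bash
ls; mkdir -p pics
python3 - <<'E'
from rig import robot
import numpy as np,cv2
o=robot.get_obs()
for k,v in o.items(): print(k,np.round(v,4))
print(robot.grasp_offset)
for n in("scene","top"):
    p,d=robot.camera(n); cv2.imwrite(f"pics/{n}0.png",p[:,:,::-1]); np.save(f"pics/{n}0d.npy",d)
    c=robot.calibration(n); print(n,{k:np.round(v,4).tolist() for k,v in c.items()})
c=robot.calibration("wrist"); print({k:np.round(v,4).tolist() for k,v in c.items()})
E
```

```text
pics
time 0.0
q [-1.3465e+00  5.2850e-01  1.4339e+00 -1.0000e-04  1.1814e+00 -1.7850e-01]
joint_velocities [ 0.003   0.0017 -0.0006 -0.0015 -0.0002 -0.0002]
joint_torque [ 8.00000e-04 -4.40039e+01 -1.76592e+01  6.34000e-02  5.82000e-02
 -2.00000e-04]
position [ 0.2448 -0.5743  0.2215]
tool_rot [ 9.798e-01  2.001e-01 -1.000e-04 -1.100e-03]
ft_force [-0.2501 -0.1845 -0.3558]
moment [-0.0042  0.027  -0.0082]
grip_width 0.0868
0.0187
scene {'mtx': [[586.3748, 0.0, 326.6708], [0.0, 586.3748, 240.3133], [0.0, 0.0, 1.0]], 'R': [[-0.7689, 0.6392, -0.0166], [0.3894, 0.4475, -0.805], [-0.5071, -0.6255, -0.593]], 't': [0.4037, -0.1634, 1.3108]}
top {'mtx': [[445.3255, 0.0, 319.6528], [0.0, 445.3255, 252.7136], [0.0, 0.0, 1.0]], 'R': [[0.0145, -0.9999, -0.0043], [-0.9909, -0.0138, -0.134], [0.1339, 0.0062, -0.991]], 't': [0.0341, 0.5332, 0.8391]}
{'mtx': [[375.3645, 0.0, 315.1508], [0.0, 375.3645, 243.7829], [0.0, 0.0, 1.0]], 'hand_eye': [[-0.0021, -0.9699, -0.2433, 0.0657], [1.0, -0.002, -0.0004, -0.0007], [-0.0002, -0.2433, 0.9699, -0.1617], [0.0, 0.0, 0.0, 1.0]]}
```

View pics/top0.png

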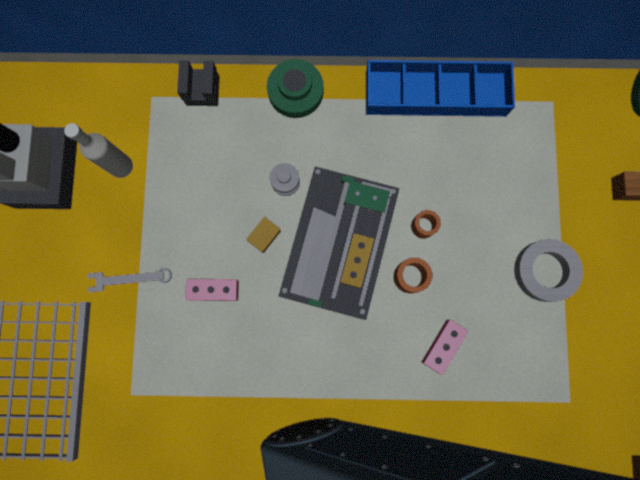

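View pics/scene0.png

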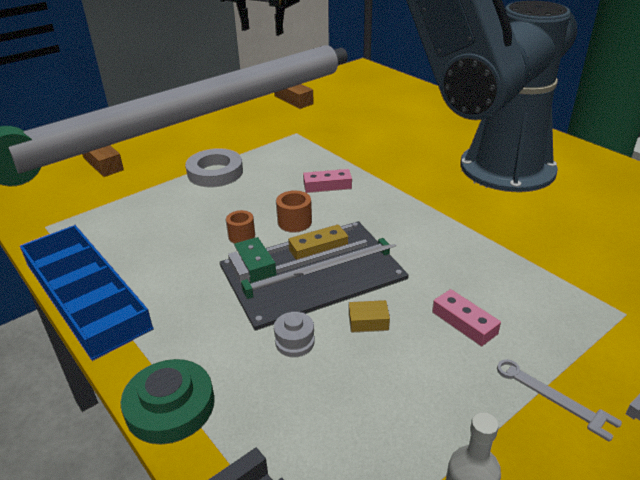

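The top view shows the fixture, with corners near (316,167), (398,186), (366,319) and (280,297). The plugged brass block is at (357,260), the green flap at (367,195) and the press plate at (318,235). The pink blocks and the short brass block at (263,234) are look-alikes. Next I measure the fixture pose and the block.

```bash
cat > h.py <<'E'
from rig import robot
import numpy as np,cv2
def ray(n,uv,z):
    c=robot.calibration(n);K,R,t=[np.array(c[k]) for k in("mtx","R","t")]
    uv=np.atleast_2d(np.array(uv,float)); d=np.c_[uv,np.ones(len(uv))]@np.linalg.inv(K).T@R
    o=-R.T@t
    return o+d*((z-o[2])/d[:,2])[:,None]
def proj(n,X):
    c=robot.calibration(n);K,R,t=[np.array(c[k]) for k in("mtx","R","t")]
    p=(np.atleast_2d(X)@R.T+t)@K.T; return p[:,:2]/p[:,2:]
E
python3 - <<'E'
from h import *
p=cv2.imread("pics/top0.png"); hsv=cv2.cvtColor(p,cv2.COLOR_BGR2HSV)
roi=np.zeros(p.shape[:2],np.uint8); roi[150:335,265:410]=255
# base silhouette: not the light mat
g=cv2.cvtColor(p,cv2.COLOR_BGR2GRAY)
print("mat grey",g[150,230],g[330,330],"base",g[300,340],g[180,325])
m=((g<100)&(roi>0)).astype(np.uint8)*255
m=cv2.morphologyEx(m,cv2.MORPH_CLOSE,np.ones((3,3)))
cs=cv2.findContours(m,cv2.RETR_EXTERNAL,cv2.CHAIN_APPROX_NONE)[0]; c=max(cs,key=cv2.contourArea)
hull=cv2.convexHull(c); ap=cv2.approxPolyDP(hull,5,True)[:,0]; print("base corners",ap.tolist())
W=ray("top",ap,0.012); print(np.round(W,4).tolist()); print([round(float(np.linalg.norm(W[i]-W[i-1])),4) for i in range(len(W))])
mb=cv2.inRange(hsv,(12,90,60),(30,255,255))&roi
for c in cv2.findContours(mb,cv2.RETR_EXTERNAL,cv2.CHAIN_APPROX_NONE)[0]:
    if cv2.contourArea(c)<100: continue
    r=cv2.minAreaRect(c); b=cv2.boxPoints(r); print("brass",np.round(r[0],1),np.round(b,1).tolist()); print(np.round(ray("top",b,0.040),4).tolist(), np.round(ray("top",r[0],.04),4))
cv2.imwrite("pics/crop0.png",cv2.resize(p[150:340,255:415],None,fx=3.1,fy=3.1,interpolation=cv2.INTER_CUBIC))
E
```

```text
mat grey 151 148 base 57 55
base corners [[315, 167], [398, 188], [365, 319], [279, 296]]
[[0.7151, 0.0541, 0.012], [0.6725, -0.1174, 0.012], [0.4048, -0.0498, 0.012], [0.4477, 0.1217, 0.012]]
[0.2758, 0.1767, 0.2761, 0.1767]
brass [356.9 260.2] [[339.70001220703125, 282.5], [352.8999938964844, 232.39999389648438], [374.1000061035156, 238.0], [360.8999938964844, 288.1000061035156]]
[[0.4744, 0.002, 0.04], [0.5734, -0.0231, 0.04], [0.5628, -0.0647, 0.04], [0.4642, -0.039, 0.04]] [[ 0.5183 -0.0311  0.04  ]]
brass [272.  233.5] [[265.0, 218.0], [279.0, 218.0], [279.0, 249.0], [265.0, 249.0]]
[[0.5999, 0.1508, 0.04], [0.6003, 0.1231, 0.04], [0.5383, 0.1214, 0.04], [0.538, 0.1489, 0.04]] [[0.569 0.136 0.04 ]]
```

View pics/crop0.png

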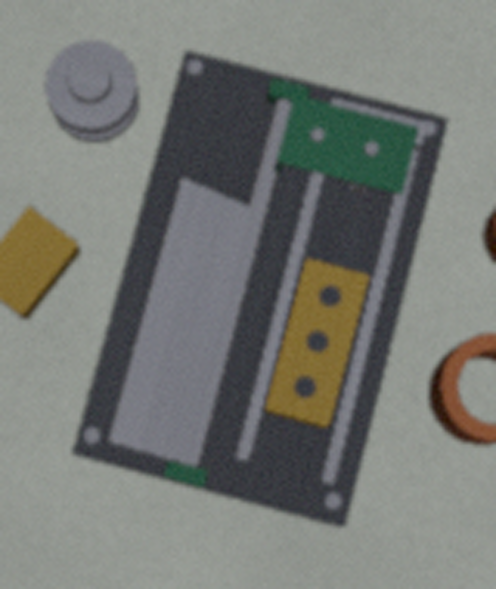

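Request:
drive_tool --targets '[3, -3, 0, 2, 0, 0, 6.5, -7, 0, 0, 0, 5]' --grip -1

```text
time: 0.27
position: [0.2739, -0.4999, 0.2218]
tool_rot: [0.988, 0.155, 0.0, 0.001]
ft_force: [1.1, -0.4, 0.9]
grip_width: 0.0872
```

Request:
drive_tool --targets '[2.4, -3.1, 0, 0, 0, 3, 4.8, -6.2, 0, 0, 0, 6, 7.2, -9.3, 0, 0, 0, 9, 9.6, -12.4, 0, 0, 0, 12, 12, -15.5, 0, 0, 0, 15, 14.4, -18.6, 0, 0, 0, 18, 16.8, -21.7, 0, 0, 0, 21, 19.2, -24.8, 0, 0, 0, 24, 21.6, -27.9, 0, 0, 0, 27, 24, -31, 0, 0, 0, 30, 26.4, -34.1, 1, 0, 0, 32.2, 28.4, -37, 2, 0, 0, 32.2]'

```text
time: 1.27
position: [0.4297, -0.0549, 0.2028]
tool_rot: [0.992, -0.123, 0.001, 0.0]
ft_force: [0.7, -0.5, 0.3]
grip_width: 0.0874
```

Request:
drive_tool --targets '[1, 0, 0, 0, 0, 0, 1, 0, 0, 0, 0, 0]'

```text
time: 1.43
position: [0.4397, -0.0579, 0.2022]
tool_rot: [0.993, -0.121, 0.0, 0.0]
ft_force: [-0.0, -1.2, 0.8]
grip_width: 0.0871
```

```bash
cat >> h.py <<'E'
from scipy.spatial.transform import Rotation as Ro
YAW=-0.2475; ORG=np.array([.6171,-.0577]); 
RF=np.array([[np.cos(YAW),-np.sin(YAW)],[np.sin(YAW),np.cos(YAW)]])
def tofix(X): X=np.atleast_2d(X); return np.c_[(X[:,:2]-ORG)@RF,X[:,2:]]
def towld(F): F=np.atleast_2d(F); return np.c_[F[:,:2]@RF.T+ORG,F[:,2:]]
def status():
    o=robot.get_obs();R=Ro.from_quat(o["tool_rot"]);M=R.as_matrix()
    print("t",round(float(o["time"]),2),"fix mm",np.round(tofix(np.array(o["position"]))*1000,1)[0],"xaxis yaw err deg",round(float(np.degrees(np.arctan2(M[1,0],M[0,0])-YAW)),2),"z axis",np.round(M[:,2],3),"F fix",np.round(np.r_[np.array(o["ft_force"])[:2]@RF,o["ft_force"][2]],2),"q",np.round(o["q"],2))
    return o,M
E
python3 - <<'E'
from h import *
o,M=status()
goal=np.append(towld([[-.174,.051,.15]])[0][:2],.15)
print("shift cm tool",np.round(M.T@(goal-o["position"])*100,2))
E
```

```text
t 1.43 fix mm [-171.9  -43.7  202.2] xaxis yaw err deg 0.33 z axis [ 0.001 -0.    -1.   ] F fix [ 0.25 -1.19  0.8 ] q [-0.38  0.32  1.89 -0.    0.93  1.43]
shift cm tool [-0.16 -9.47  5.21]
```

Request:
drive_tool --targets '[0, -3, 1, 0, 0, 0.3, -0.1, -6, 2, 0, 0, 0.3, -0.2, -9, 3, 0, 0, 0.3, -0.2, -9.5, 4, 0, 0, 0.3, -0.2, -9.5, 5, 0, 0, 0.3, -0.2, -9.5, 5.2, 0, 0, 0.3, -0.2, -9.5, 5.2, 0, 0, 0.3]'

```text
time: 2.02
position: [0.4593, 0.0323, 0.1501]
tool_rot: [0.992, -0.126, -0.001, 0.0]
ft_force: [-0.4, -0.2, 0.6]
grip_width: 0.0869
```

Run:
```python
from h import *
o,M=status()
p,d=robot.camera("wrist"); cv2.imwrite("pics/w1.png",p[:,:,::-1])
np.savez("pics/w1.npz",d=d,pos=o["position"],M=M)
```

```text
t 2.02 fix mm [-175.    48.6  150.1] xaxis yaw err deg -0.32 z axis [-0.002 -0.    -1.   ] F fix [-0.35 -0.29  0.62] q [-0.17  0.43  1.91 -0.    0.81  1.65]
```

View pics/w1.png

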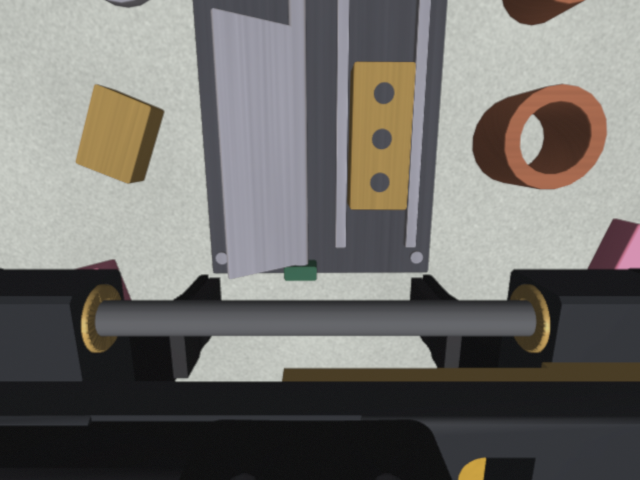

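The wrist view shows the block's rear edge from (351,208) to (406,209), the base's rear corners at (211,272) and (431,272), and the rails' ends near (340,247) and (411,247). I'm cross-checking these against the top-camera fit.

```bash
cat >> h.py <<'E'
def wray(uv,z,pos,M):
    c=robot.calibration("wrist");K=np.array(c["mtx"]);H=np.array(c["hand_eye"])
    T=np.eye(4);T[:3,:3]=M;T[:3,3]=pos;T=T@H
    uv=np.atleast_2d(np.array(uv,float));d=np.c_[uv,np.ones(len(uv))]@np.linalg.inv(K).T@T[:3,:3].T
    return T[:3,3]+d*((z-T[2,3])/d[:,2])[:,None]
def wproj(X,pos,M):
    c=robot.calibration("wrist");K=np.array(c["mtx"]);H=np.array(c["hand_eye"])
    T=np.eye(4);T[:3,:3]=M;T[:3,3]=pos;T=np.linalg.inv(T@H)
    p=(np.atleast_2d(X)@T[:3,:3].T+T[:3,3])@K.T; return p[:,:2]/p[:,2:]
E
python3 - <<'E'
from h import *
a=np.load("pics/w1.npz");pos,M=a["pos"],a["M"]
f=lambda uv,z: print(np.round(tofix(wray(uv,z,pos,M))*1000,1).tolist())
p=cv2.imread("pics/w1.png");hsv=cv2.cvtColor(p,cv2.COLOR_BGR2HSV)
m=cv2.inRange(hsv,(12,90,60),(30,255,255)); m[:,:340]=0;m[:,425:]=0;m[260:]=0
r=cv2.minAreaRect(max(cv2.findContours(m,0,1)[0],key=cv2.contourArea));b=cv2.boxPoints(r);print(np.round(b,1).tolist())
f(b,.040); f([r[0]],.04)
print("base corners (exp -210,135 / -210,-47)");f([[211,272],[431,272]],.012)
print("rail inner (exp -185, 24/-24)");f([[346,247],[406,247]],.022)
print("tip proj",np.round(wproj(np.array([pos+M@[0,s*.051,0] for s in(-1,1)]),pos,M),0))
E
```

```text
[[345.29998779296875, 208.6999969482422], [351.5, 59.400001525878906], [415.1000061035156, 62.0], [408.8999938964844, 211.39999389648438]]
[[-151.8, 26.9, 40.0], [-51.9, 23.9, 40.0], [-53.8, -18.5, 40.0], [-154.2, -19.7, 40.0]]
[[-100.6, 3.2, 40.0]]
base corners (exp -210,135 / -210,-47)
[[-208.8, 136.6, 12.0], [-210.3, -48.1, 12.0]]
rail inner (exp -185, 24/-24)
[[-185.4, 24.4, 22.0], [-185.8, -23.4, 22.0]]
tip proj [[205. 296.]
 [427. 296.]]
```

The two views agree with the given dimensions to about 1.5 mm. The block's rear is at fixture x ≈ -152 and its centre y ≈ 2. I'll descend to just above the plate.

Request:
drive_tool --targets '[0.1, -0.1, 2, 0, 0, 0, 0.1, -0.2, 4, 0, 0, 0, 0.1, -0.2, 6, 0, 0, 0, 0.1, -0.2, 7, 0, 0, 0, 0.1, -0.2, 7, 0, 0, 0, 0.1, -0.2, 7, 0, 0, 0]'

```text
time: 2.57
position: [0.4615, 0.0342, 0.0808]
tool_rot: [0.992, -0.126, 0.0, 0.0]
ft_force: [-0.8, 0.3, -0.8]
grip_width: 0.0873
```

Run:
```python
from h import *
o,M=status()
```

```text
t 2.57 fix mm [-173.4   51.    80.8] xaxis yaw err deg -0.32 z axis [ 0. -0. -1.] F fix [-0.87  0.05 -0.77] q [-0.17  0.56  1.96 -0.    0.62  1.66]
```

Request:
drive_tool --targets '[0, 0, 0.8, 0, 0, -0.3, 0, 0, 1.4, 0, 0, -0.3, 0, 0, 1.9, 0, 0, -0.3, 0, 0, 2.4, 0, 0, -0.3, 0, 0, 2.9, 0, 0, -0.3, 0, 0, 3.3, 0, 0, -0.3, 0, 0, 3.3, 0, 0, -0.3]'

```text
time: 3.15
position: [0.4617, 0.035, 0.0473]
tool_rot: [0.992, -0.123, 0.001, -0.0]
ft_force: [-0.5, -0.9, 4.5]
grip_width: 0.0871
```

Run:
```python
from h import *
o,M=status()
```

```text
t 3.15 fix mm [-173.4   51.8   47.3] xaxis yaw err deg 0.05 z axis [ 0.001 -0.    -1.   ] F fix [-0.31 -1.02  4.52] q [-0.17  0.63  1.97  0.    0.53  1.65]
```

Request:
drive_tool --targets '[0, 0.1, 0.4, 0, 0, 0, 0, 0.1, 0.8, 0, 0, 0, 0, 0.1, 1.2, 0, 0, 0, 0, 0.1, 1.6, 0, 0, 0, 0, 0.1, 1.95, 0, 0, 0, 0, 0.1, 1.95, 0, 0, 0, 0, 0.1, 1.95, 0, 0, 0]'

```text
time: 3.73
position: [0.462, 0.0346, 0.0285]
tool_rot: [0.992, -0.123, 0.001, -0.0]
ft_force: [1.4, 3.7, 7.7]
grip_width: 0.0868
```

Run:
```python
from h import *
o,M=status()
p,d=robot.camera("scene"); cv2.imwrite("pics/s2.png",cv2.resize(p[180:360,190:440,::-1],None,fx=3,fy=3,interpolation=cv2.INTER_CUBIC))
p,d=robot.camera("wrist"); cv2.imwrite("pics/w2.png",p[:,:,::-1])
```

```text
t 3.73 fix mm [-173.    51.5   28.5] xaxis yaw err deg 0.01 z axis [ 0.003  0.001 -1.   ] F fix [0.48 3.95 7.71] q [-0.17  0.67  1.98  0.    0.48  1.65]
```

View pics/s2.png

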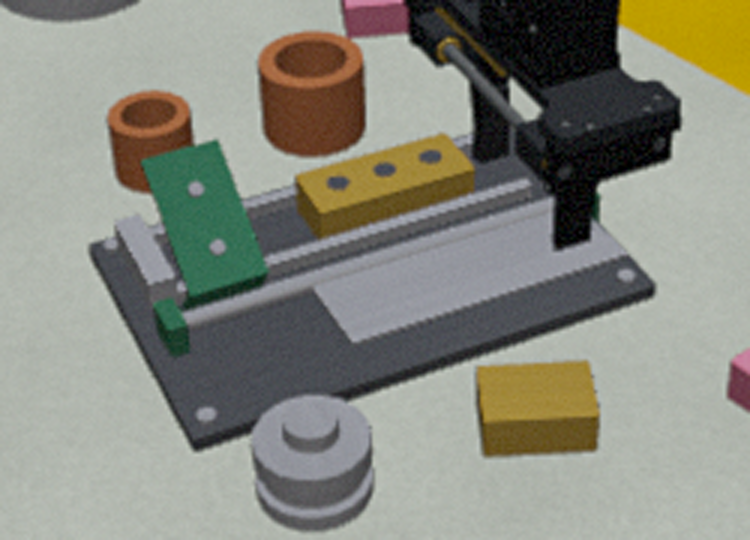

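View pics/w2.png

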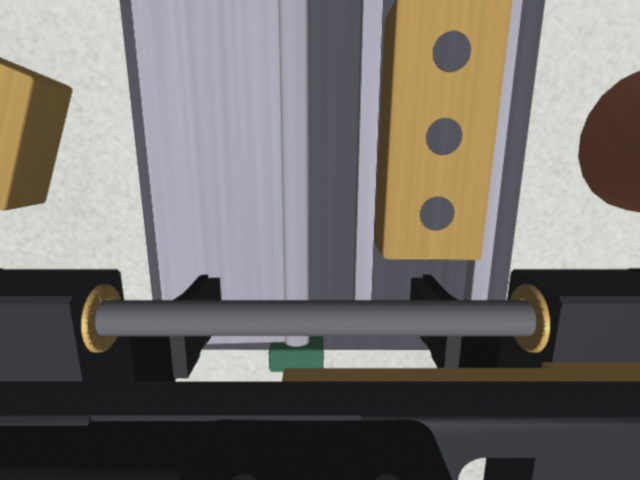

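The scene view shows the flap raised (green plate at (205,220)) and the plate nearly level under the left finger at (572,240). The right finger stands in the lane behind the block. Next I push.

Request:
drive_tool --targets '[0.5, 0, 0.05, 0, 0, 0, 1, 0, 0.05, 0, 0, 0, 1.5, 0, 0.05, 0, 0, 0, 2, 0, 0.05, 0, 0, 0, 2.5, 0, 0.05, 0, 0, 0, 3, 0, 0.05, 0, 0, 0, 3.5, 0, 0.05, 0, 0, 0, 4, 0, 0.05, 0, 0, 0, 4.5, 0, 0.05, 0, 0, 0, 4.5, 0, 0.05, 0, 0, 0]'

```text
time: 4.67
position: [0.4981, 0.0245, 0.0273]
tool_rot: [0.992, -0.123, -0.007, -0.0]
ft_force: [-7.5, 0.8, 8.5]
grip_width: 0.0868
```

Run:
```python
from h import *
o,M=status()
p,d=robot.camera("scene"); cv2.imwrite("pics/s3.png",cv2.resize(p[180:360,190:440,::-1],None,fx=3,fy=3,interpolation=cv2.INTER_CUBIC))
```

```text
t 4.67 fix mm [-135.5   50.5   27.3] xaxis yaw err deg 0.1 z axis [-0.014  0.002 -1.   ] F fix [-7.44 -1.07  8.47] q [-0.18  0.7   1.88  0.    0.58  1.64]
```

View pics/s3.png

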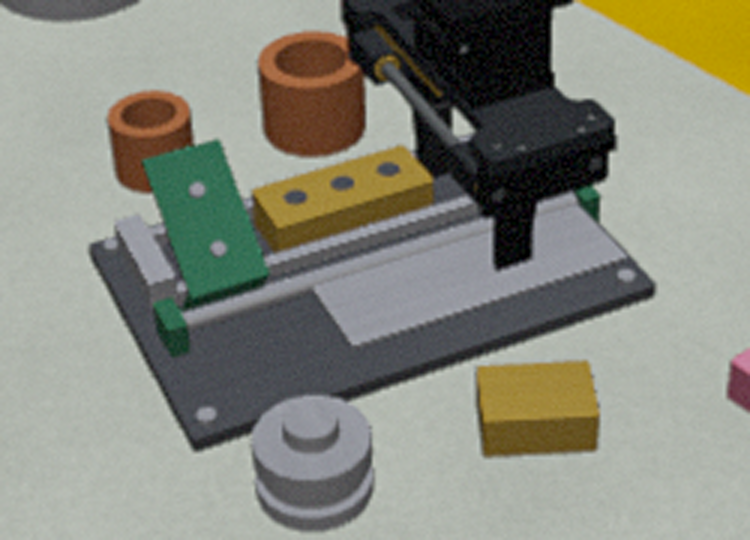

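Request:
drive_tool --targets '[0.5, 0, 0, 0, 0, 0, 1, 0, 0, 0, 0, 0, 1.5, 0, 0, 0, 0, 0, 2, 0, 0, 0, 0, 0, 2.5, 0, 0, 0, 0, 0, 3, 0, 0, 0, 0, 0, 3.5, 0, 0, 0, 0, 0, 4, 0, 0, 0, 0, 0, 4.5, 0, 0, 0, 0, 0, 4.5, 0, 0, 0, 0, 0]'

```text
time: 5.55
position: [0.5423, 0.0135, 0.0272]
tool_rot: [0.992, -0.123, -0.006, -0.0]
ft_force: [-6.8, 1.1, 8.4]
grip_width: 0.0869
```

Run:
```python
from h import *
o,M=status()
p,d=robot.camera("scene"); cv2.imwrite("pics/s4.png",cv2.resize(p[180:360,190:440,::-1],None,fx=3,fy=3,interpolation=cv2.INTER_CUBIC))
```

```text
t 5.55 fix mm [-90.   50.7  27.2] xaxis yaw err deg 0.1 z axis [-0.013  0.002 -1.   ] F fix [-6.83 -0.61  8.38] q [-0.18  0.73  1.77  0.    0.66  1.64]
```

View pics/s4.png

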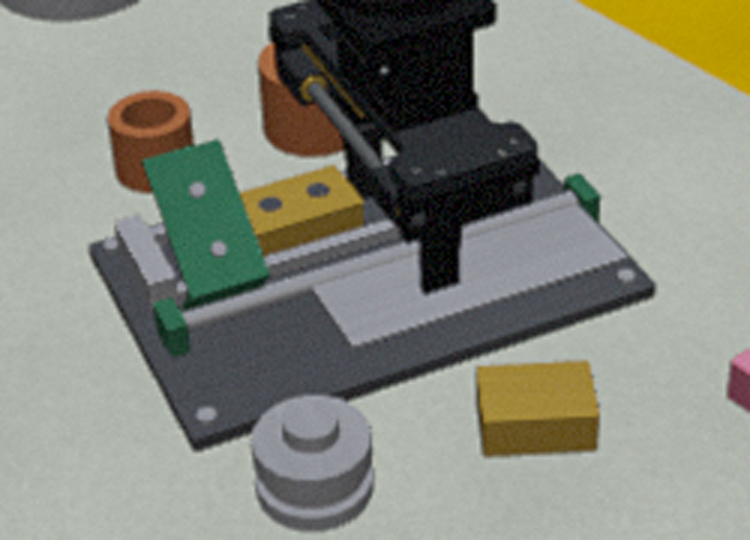

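The block is sliding under the raised flap, with about 20 mm left. I'll finish slowly.

Request:
drive_tool --targets '[0.3, 0, 0, 0, 0, 0, 0.6, 0, 0, 0, 0, 0, 0.9, 0, 0, 0, 0, 0, 1.2, 0, 0, 0, 0, 0, 1.5, 0, 0, 0, 0, 0, 1.7, 0, 0, 0, 0, 0, 1.9, 0, 0, 0, 0, 0, 2.0, 0, 0, 0, 0, 0, 2.1, 0, 0, 0, 0, 0, 2.1, 0, 0, 0, 0, 0]'

```text
time: 6.43
position: [0.5602, 0.009, 0.0271]
tool_rot: [0.992, -0.123, -0.009, -0.001]
ft_force: [-11.3, 1.9, 11.9]
grip_width: 0.087
```

Run:
```python
from h import *
o,M=status()
```

```text
t 6.43 fix mm [-71.5  50.7  27.1] xaxis yaw err deg 0.08 z axis [-0.018  0.003 -1.   ] F fix [-11.38  -0.89  11.92] q [-0.18  0.74  1.72  0.    0.7   1.63]
```

Request:
drive_tool --targets '[0.1, 0, 0, 0, 0, 0, 0.2, 0, 0, 0, 0, 0, 0.3, 0, 0, 0, 0, 0, 0.4, 0, 0, 0, 0, 0, 0.5, 0, 0, 0, 0, 0, 0.5, 0, 0, 0, 0, 0]'

```text
time: 6.93
position: [0.5603, 0.009, 0.0269]
tool_rot: [0.992, -0.123, -0.014, -0.001]
ft_force: [-17.2, 3.7, 17.3]
grip_width: 0.0872
```

Run:
```python
from h import *
o,M=status()
p,d=robot.camera("scene"); cv2.imwrite("pics/s5.png",cv2.resize(p[180:360,190:440,::-1],None,fx=3,fy=3,interpolation=cv2.INTER_CUBIC))
```

```text
t 6.93 fix mm [-71.4  50.8  26.9] xaxis yaw err deg 0.02 z axis [-0.027  0.006 -1.   ] F fix [-17.61  -0.62  17.25] q [-0.18  0.74  1.71  0.    0.72  1.63]
```

View pics/s5.png

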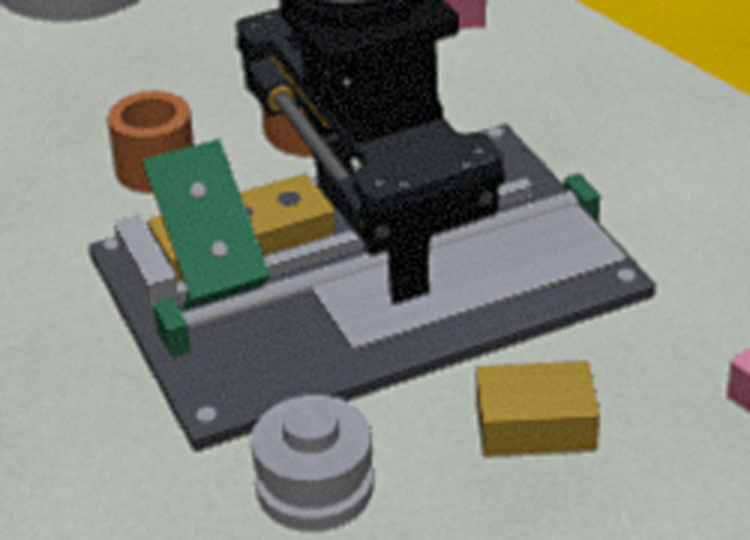

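The finger stopped at x = -71.4 and stayed there while the push force rose from 11 to 17 N. In the picture the block's front sits against the stop at about (155,245). I'll back off along the lane first, then lift.

Request:
drive_tool --targets '[-0.4, 0, 0, 0, 0, 0, -0.8, 0, 0, 0, 0, 0, -1.2, 0, 0, 0, 0, 0, -1.6, 0, 0, 0, 0, 0, -2, 0, 0, 0, 0, 0, -2.2, 0, 0, 0, 0, 0, -2.2, 0, 0, 0, 0, 0, -2.2, 0, 0, 0, 0, 0]'

```text
time: 7.65
position: [0.5564, 0.0102, 0.0293]
tool_rot: [0.992, -0.124, 0.005, 0.0]
ft_force: [3.9, -1.4, 6.3]
grip_width: 0.0866
```

Run:
```python
from h import *
o,M=status()
p,d=robot.camera("scene"); cv2.imwrite("pics/s6.png",cv2.resize(p[180:360,190:440,::-1],None,fx=3,fy=3,interpolation=cv2.INTER_CUBIC))
p,d=robot.camera("wrist"); cv2.imwrite("pics/w6.png",p[:,:,::-1])
```

```text
t 7.65 fix mm [-75.5  50.9  29.3] xaxis yaw err deg -0.02 z axis [ 0.01  -0.002 -1.   ] F fix [ 4.12 -0.43  6.32] q [-0.18  0.73  1.75  0.    0.65  1.64]
```

View pics/s6.png

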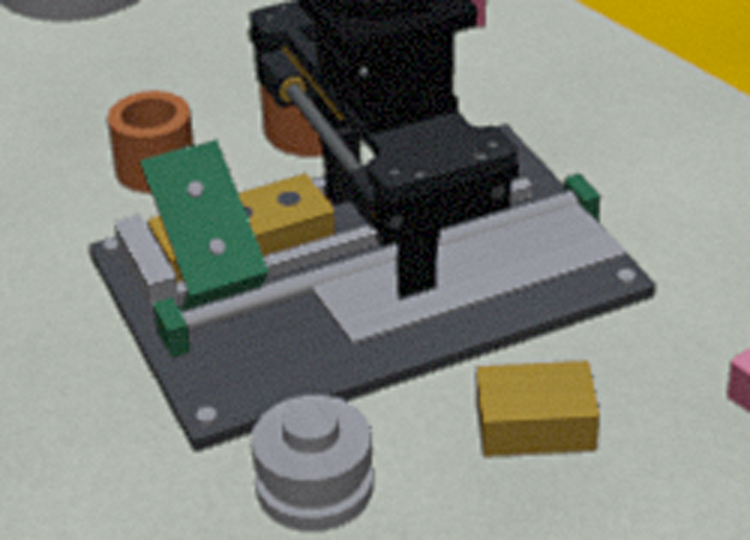

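View pics/w6.png

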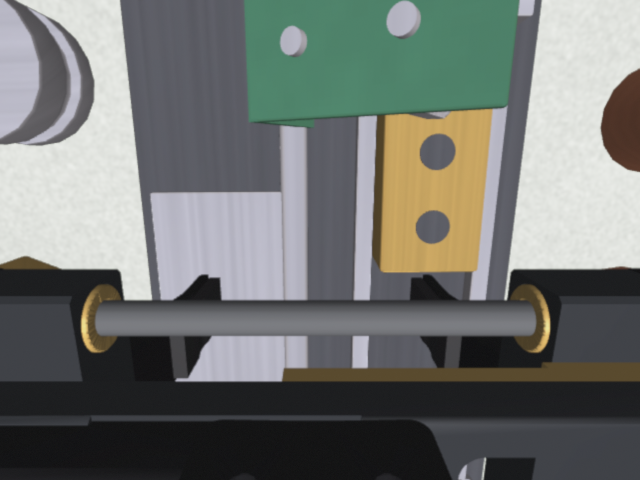

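Run:
```python
from h import *
o,M=status(); pos=np.array(o["position"])
f=lambda uv,z: print(np.round(tofix(wray(uv,z,pos,M))*1000,1).tolist())
f([[382,271],[476,271],[437,152],[432,227]],.040)
print("plate front end, exp x -27, z~28, y 60..122");f([[152,193],[282,192]],.028)
a=np.load("pics/w1.npz"); print("plugs before, rel. centre",np.round(tofix(wray([[384,93],[382,139],[379,182]],.04,a["pos"],a["M"]))*1000,1).tolist())
```

```text
t 7.75 fix mm [-75.5  51.   29.2] xaxis yaw err deg -0.02 z axis [ 0.01  -0.001 -1.   ] F fix [ 4.08 -0.41  7.33] q [-0.18  0.73  1.75  0.    0.65  1.64]
[[-60.1, 23.2, 40.0], [-60.2, -16.5, 40.0], [-11.3, 3.5, 40.0], [-41.2, 3.4, 40.0]]
plate front end, exp x -27, z~28, y 60..122
[[-28.2, 122.2, 28.0], [-27.9, 65.7, 28.0]]
plugs before, rel. centre [[-73.0, 1.5, 40.0], [-103.0, 1.8, 40.0], [-132.7, 2.9, 40.0]]
```

The block's rear edge measures x = -60.1 and home is -60.0; its middle plug is at -11.3. The finger is clear of it by about 5 mm, so I lift now.

Request:
drive_tool --targets '[0, 0, -0.3, 0, 0, 0, 0, 0, -0.6, 0, 0, 0, 0, 0, -0.9, 0, 0, 0, 0, 0, -1.2, 0, 0, 0, 0, 0, -1.6, 0, 0, 0, 0, 0, -2.2, 0, 0, 0, 0, 0, -3.5, 0, 0, 0, 0, 0, -5.5, 0, 0, 0, 0, 0, -8, 0, 0, 0, 0, 0, -10.5, 0, 0, 0, 0, 0, -13, 0, 0, 0, 0, 0, -15, 0, 0, 0]'

```text
time: 8.75
position: [0.5518, 0.0114, 0.1794]
tool_rot: [0.992, -0.123, 0.0, -0.0]
ft_force: [0.4, -0.6, 0.6]
grip_width: 0.087
```

Request:
drive_tool --targets '[-3, 0, -1, 0, 0, 0, -6, 0, -2, 0, 0, 0, -9, 2, -3, 0, 0, 0, -11, 5, -3, 0, 0, 0, -11, 8, -3, 0, 0, 0, -11, 11, -3, 0, 0, 0, -11, 14, -3, 0, 0, 0, -11, 17, -3, 0, 0, 0, -11, 20, -3, 0, 0, 0, -11, 20, -3, 0, 0, 0, -11, 20, -3, 0, 0, 0]'

```text
time: 9.67
position: [0.396, -0.1569, 0.2076]
tool_rot: [0.992, -0.125, -0.0, -0.0]
ft_force: [0.4, 0.5, 0.3]
grip_width: 0.0871
```

Run:
```python
from h import *
o,M=status()
p,d=robot.camera("scene"); cv2.imwrite("pics/s7.png",cv2.resize(p[180:360,190:440,::-1],None,fx=3,fy=3,interpolation=cv2.INTER_CUBIC))
p,d=robot.camera("top"); cv2.imwrite("pics/t7.png",p[:,:,::-1])
```

```text
t 9.67 fix mm [-190.  -150.4  207.6] xaxis yaw err deg -0.13 z axis [-0.  0. -1.] F fix [0.29 0.59 0.26] q [-0.64  0.29  1.93  0.    0.93  1.18]
```

View pics/s7.png

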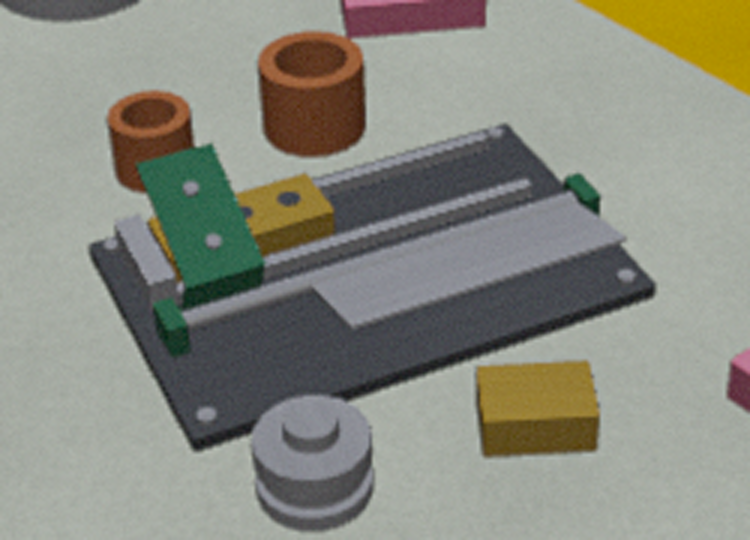

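View pics/t7.png

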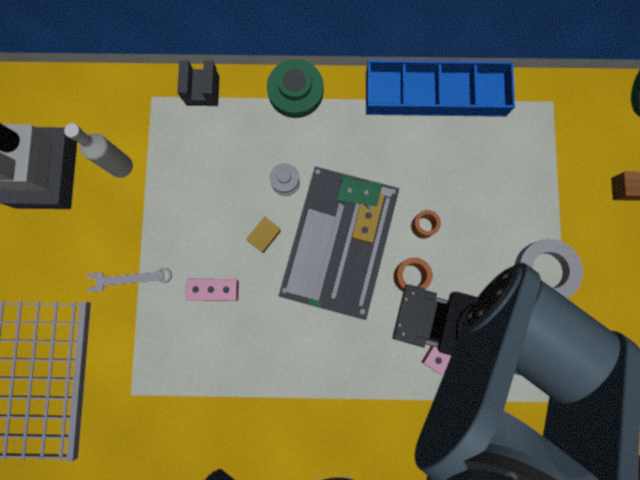

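The flap now rests on the block. The block's plug at (289,198) hasn't moved since before the release, and the other objects are where they started. The tool is well clear and at rest.

Run:
```python
from h import *
p=cv2.imread("pics/t7.png");hsv=cv2.cvtColor(p,cv2.COLOR_BGR2HSV);m=cv2.inRange(hsv,(12,90,60),(30,255,255))
m[:185]=0;m[255:]=0;m[:,:340]=0;m[:,:][:,392:]=0
c=max(cv2.findContours(m,0,1)[0],key=cv2.contourArea);print("rear x mm",np.round(tofix(ray("top",c[:,0],.04))[:,0].min()*1000,1))
print(robot.hand_in())
```

```text
rear x mm -63.8
the job is handed in; nothing more can be done
None
```

I pressed the steel plate down with the left fingertip, which raised the flap, and held it there while the right fingertip pushed the brass block under the flap to the end stop. I then backed the finger off the block, lifted so the flap came down on it, and moved the arm clear. The job was handed in at about 10 s of the 40 s allowed.

**Checks that agreed:**
- **Block against the stop:** the finger stopped moving (-71.5, then -71.4 mm) while the push force rose from 11 to 17 N. The wrist camera then put the block's rear edge at fixture x = -60.1 mm, against -60.0 mm for home.
- **After release:** the scene view shows the flap resting on the block, the block unmoved and the other objects where they were. The tool was 20 cm up and touching nothing.

**Check that disagreed:** my last top-camera reading put the block's rear at -63.8 mm. I took the lowest contour point without correcting for bias: that camera may also see a little of the rear face, and a pixel there is about 2 mm. I trust the wrist reading and the hard stop more. I did not measure again before handing in.

One move early on, in free air, had a stray 2° tilt in its first row; it touched nothing.

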